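# Shut the index drawer, then turn and hold the dish with the reading ball

## Robot

A 6-joint arm with a two-finger parallel gripper is mounted at the origin on the work surface. World frame = base frame: x ahead of the robot, y to its left, z up, the work surface at z = 0. Lengths are in mm, angles in rad, forces in N, time in s.
With the tool pointing down it reaches from about 400 to 825 mm from the base axis. Payload 7 kg.
Tool frame: the origin (TCP) lies at the very end of the fingers, on their centre line; the grasp point (between the pads) lies 19 mm behind it; z points along the fingers, y is the direction in which the jaws open and shut (so a half turn about z gives the same grasp; the last joint's range is limited). The gripper opens to 88 mm and grips with 3 to 60 N. Pads are 19 mm wide; open, the fingers measure 130 mm over their backs; the gripper's body (78 mm by 193 mm) begins 47 mm behind the grasp point.
Start: joints at [-0.924, 0.359, 0.012, 0, -1.224, -0.288], TCP at [236.999, -632.002, 226.561] pointing down, gripper open.
Joint ranges: [-3.07, 3.07], [-1.43, 2.12], [-1.02, 1.25], [-3.03, 1.67], [-3.05, -0], [-3.03, 3.03]. Speed limits (rad/s): [2.39, 2.39, 3.01, 3.14, 3.14, 3.14].

## Interface

Orientations are given as a unit quaternion [x, y, z, w].
In Python, from plant import bot gives the robot as it stands. Calls block until the motion is done:
- bot.move_ptp(position, orientation): joint-space move of the TCP to a pose.
- bot.line_to(position, velocity=150, ori=None): straight line of the TCP; ori=None keeps the orientation; velocity is the mean speed in mm/s.
- bot.move_joints(angles): joint-space move.
- bot.move_gripper(opening, force=None): finger opening in mm; force is the grip in N (None keeps the last); returns when the fingers have stopped.
- bot.pause(seconds).
- bot.solve_ik(position, orientation): joint angles nearest the present ones, or None.
- bot.read_state(): the state.
- bot.camera(name): name is "scene" or "top" or "wrist"; returns the picture (480x640x3 uint8, red, green, blue); there is no depth.
- bot.get_calibration(name): a dict with "fx", "fy", "cx", "cy" (pixels), "view" (4x4, takes a point from world to camera coordinates); the wrist camera has in their place "T_tool_cam" (4x4, takes a point from camera to tool coordinates, whose origin is the TCP and whose axes are the flange's). Camera axes: x right, y up, looking along -z (the intrinsics and any distortion apply to the point x, -y, -z); pixel columns grow to the right and rows downward; lengths in mm; the calibration is good to about 2 mm. A picture is of the moment at which its call begins: read the wrist's pose just before it. get_calibration takes no time and is no camera call.
A pose or a line that the arm cannot do raises bot.Unreachable and nothing moves.
- bot.close_job(): hands the job in, once; it reports no verdict.
The state is a dict: "t": time; "joint_pos": joint angles; "qvel": joint speeds; "tau": joint torques, N m; "tcp_pos": TCP position; "eef_rot": TCP orientation; "contact_force": force on the tool from outside, world axes, zero at the start; "moment": the same for the moment, N m; "width": finger opening in mm.
Only numpy, scipy, OpenCV 4.12 (cv2) and the standard library are available. Lean on these libraries where they do the work, as an engineer would, in place of code of your own. Each camera call takes 0.05 s, during which the arm holds its last target. There are 200 camera calls.

## Task

Push the filled card-index drawer, which stands open across the round green felt, fully shut. Then lift the dish with the loose glass ball straight up by its handle grip, turn it a quarter turn in the air so that the handle bar lies along the felt's yellow stripe, and finish still holding it, level and still, a hand's breadth above the middle of the felt for a customer to take the ball. Keep the dish level and the ball in its middle all the way, never up at the rim, and leave the books, pencil mug and stamp where they are.

Things in the scene. Friction and masses are not known exactly. Their poses are not given: they have to be found in the camera images.
- index_drawer0 (a joint): the single drawer of a dark wooden card-index cabinet (220 mm deep, 200 mm wide, 100 mm high, fixed to the table, its front towards the robot). Value = how far it is pulled out in m, 0 = fully shut, 0.15 = end of travel; it starts 0.08 to 0.13 open. Light friction (about 1 N), stays where it is left, no catch.
- index_drawer0_handle (a point): middle of the drawer's brass bar handle, a horizontal round bar 100 mm long and about 10 mm thick, 35 mm in front of the pale wooden drawer front, about 62 mm above the table. It moves with the drawer. x axis: the direction in which the drawer is pushed shut (into the cabinet, away from the robot, within about 10 degrees of straight ahead); y axis: along the bar; z up.
- felt: round dark green felt spot, 170 mm across and 3 mm thick, fixed to the table in front of the cabinet, partly covered by the open drawer and its handle; origin in the middle of its underside, on the table. A yellow stripe 14 mm wide crosses it through the middle along its y axis (parallel to the cabinet's front); z up.
- dish: the loose dish itself, a round blue-green dish 172 mm across and 45 mm high on a flat foot 90 mm across, with a steel arched handle rising over it to 116 mm, 0.25 to 0.45 kg in all, centre of mass on its axis; origin in the middle of its underside. y axis: along the handle bar; z up, upright. It starts beside the drawer, left or right of it, with the handle bar about crosswise to the felt's stripe.
- dish_grip (a point): centre of the wooden grip on the dish's handle bar, 105 mm straight above the dish's underside, on its axis: a block 50 mm long (along the bar, y axis), 16 mm thick (x axis, the way to pinch it) and 22 mm high (z axis, up). Free space below it down to the ball is 45 mm; the handle's two posts stand 87 mm either side along y.
- dish_well (a point): the lowest point of the dish's inside, in the middle, 12 mm above its underside. From here the inside rises as a cone of 14 degrees out to 65 mm radius, then as a steeper rim.
- ball_center (a point): centre of the loose amber glass ball, 36 mm in diameter, about 60 g; it rests in the middle of the dish, its centre 18.5 mm above the lowest point, and rolls up the side when the dish is tipped or jerked.
- books: bystander: a loose pile of three books, about 170 x 120 mm and 72 mm high, beside the drawer on the side where the dish is not; origin in the middle of its underside.
- pencils: bystander: a white mug, 76 mm across and 95 mm high, with pencils standing up to about 150 mm, beside the cabinet; origin in the middle of its underside.
- stamp: bystander: a rubber stamp with a wooden 60 x 36 mm foot and a black knob, 74 mm high, beside the cabinet; origin in the middle of its underside.
Mind the look-alikes: they are no part of the job. Of the things that look like the dish, the larger one is meant. There is more than one size of the felt; the one meant has the size given above.

How it is judged:
By the outcome, as a careful person would: the job done as asked, in the order asked, and still so for the second after the job is handed in, while the arm keeps its last pose, push and grip.
It also fails if it takes over 54 s, if anything falls off the work surface, if the arm or the gripper's body presses on something with over 40 N, if the wrist force passes 120 N, or if a joint passes its speed limit or range.

## Working session

There is one attempt and no reset: what is moved stays moved. The work goes in short steps, each a Python script; the robot and the scene stay as the last script left them, time stands still between calls to the robot, and variables do not carry over. Pictures are saved under pics/ and viewed, about 8 in all and at most 12, crops included, and the job is handed in when it is done.

```bash
mkdir -p pics; ls
python3 - <<'E'
from plant import bot
import cv2,numpy as np
for n in("scene","top"):
    im=bot.camera(n);cv2.imwrite(f"pics/{n}0.png",im[:,:,::-1]);c=bot.get_calibration(n)
    print(n,{k:(np.round(v,3).tolist()) for k,v in c.items()})
c=bot.get_calibration("wrist");print({k:(np.round(v,3).tolist()) for k,v in c.items()})
s=bot.read_state();print(s)
E
```

```text
pics
scene {'fx': 488.577, 'fy': 488.577, 'cx': 309.359, 'cy': 236.641, 'view': [[-0.8, 0.6, 0.014, 434.974], [-0.475, -0.648, 0.595, 227.453], [0.366, 0.469, 0.804, -1299.823], [0.0, 0.0, 0.0, 1.0]]}
top {'fx': 447.025, 'fy': 447.025, 'cx': 321.701, 'cy': 240.112, 'view': [[0.02, -0.999, 0.03, 11.346], [0.997, 0.022, 0.071, -545.824], [-0.071, 0.029, 0.997, -1027.705], [0.0, 0.0, 0.0, 1.0]]}
{'fx': 358.884, 'fy': 358.884, 'cx': 313.464, 'cy': 247.105, 'T_tool_cam': [[-0.002, 0.962, 0.275, 73.798], [1.0, 0.001, 0.001, -0.994], [0.001, 0.275, -0.962, -157.101], [0.0, 0.0, 0.0, 1.0]]}
{'t': 0.1, 'joint_pos': array([-9.23874184e-01,  3.59317201e-01,  1.11774141e-02, -3.20792344e-04,
       -1.22407605e+00, -2.88115330e-01]), 'qvel': array([ 7.17890636e-04, -2.13744674e-05,  2.26086987e-03,  1.39980574e-03,
        6.42405158e-04,  4.57634003e-04]), 'tau': array([-3.04079535e-03, -5.84162807e+01,  2.93747699e+01,  7.01551169e+00,
        1.02294763e-02, -6.85127270e-05]), 'tcp_pos': array([ 236.87797656, -631.62426903,  225.72462468]), 'eef_rot': array([-1.78388804e-01,  9.83959810e-01,  7.01556114e-04, -1.85237509e-04]), 'contact_force': array([-0.38867823, -0.72277264, -0.00837286]), 'moment': array([ 0.01451431,  0.04800714, -0.05814302]), 'width': 87.7487668960838}
```

View pics/top0.png

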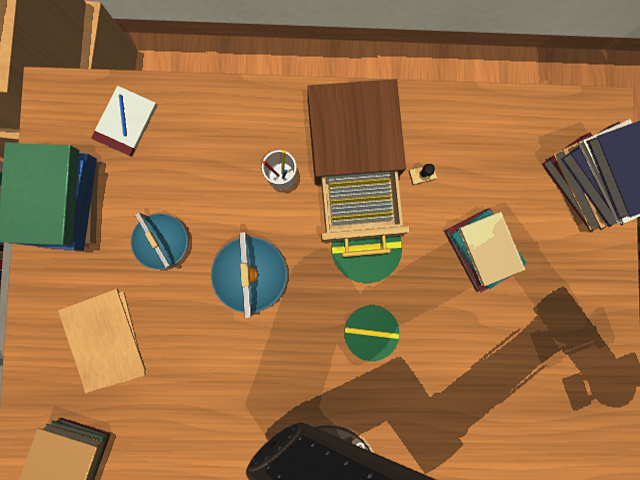

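View pics/scene0.png

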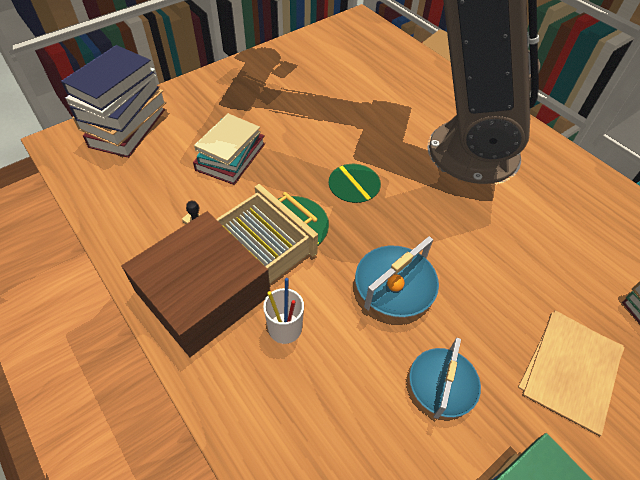

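Candidates in the top view:
- **Dishes:** the large one with the ball at (249,275), and a small one at (160,241).
- **Felts:** the large one under the drawer at (367,250), and a small one at (372,333).
- **Books:** the pile at (487,250) is beside the drawer. The others are decor.

By size I choose the dish at (249,275) and the felt at (367,250). Next I measure them and check in a crop.

```bash
cat > h.py <<'E'
import numpy as np,cv2
from scipy.spatial.transform import Rotation as R
from scipy.optimize import least_squares
from plant import bot
def tcam():
    s=bot.read_state();T=np.eye(4);T[:3,:3]=R.from_quat(s["eef_rot"]).as_matrix();T[:3,3]=s["tcp_pos"];return T
def pose(n):  # camera->world
    c=bot.get_calibration(n)
    return c,(tcam()@np.array(c["T_tool_cam"]) if n=="wrist" else np.linalg.inv(np.array(c["view"])))
def cast(px,z,cp):
    c,T=cp;px=np.atleast_2d(px).astype(float)
    d=np.c_[(px[:,0]-c["cx"])/c["fx"],-(px[:,1]-c["cy"])/c["fy"],-np.ones(len(px))]@T[:3,:3].T
    o=T[:3,3];return o+d*((z-o[2])/d[:,2])[:,None]
def circ(p,r=None):
    m=p.mean(0)
    if r: f=least_squares(lambda v:np.hypot(p[:,0]-v[0],p[:,1]-v[1])-r,m[:2],loss="soft_l1",f_scale=2)
    else: f=least_squares(lambda v:np.hypot(p[:,0]-v[0],p[:,1]-v[1])-v[2],[*m[:2],80],loss="soft_l1",f_scale=2)
    return f.x
def mask(im,lo,hi): return cv2.inRange(cv2.cvtColor(im,cv2.COLOR_RGB2HSV),np.array(lo),np.array(hi))
def blobs(m,amin=150):
    cs=cv2.findContours(m,cv2.RETR_EXTERNAL,cv2.CHAIN_APPROX_NONE)[0]
    return sorted([c[:,0] for c in cs if cv2.contourArea(c)>amin],key=lambda c:-cv2.contourArea(c))
def down(yaw): # tool z down, tool y at angle yaw to world y 
    return (R.from_euler("z",yaw)*R.from_quat([0,1,0,0])).as_quat()
E
python3 - <<'E'
from h import *
im=cv2.imread("pics/top0.png")[:,:,::-1].copy();cp=pose("top")
hsv=cv2.cvtColor(im,cv2.COLOR_RGB2HSV)
for p in[(230,290),(350,262),(350,130),(330,237),(395,244),(370,237),(243,240)]:print(p,hsv[p[1],p[0]])
print("blue")
for c in blobs(mask(im,(92,100,50),(108,255,255)),500):
    h=cv2.convexHull(c.astype(np.int32))[:,0];print(c.mean(0).round(),circ(cast(h,45,cp)[:,:2]))
print("green")
for c in blobs(mask(im,(55,80,20),(88,255,255)),500):
    print(c.mean(0).round(),cv2.boundingRect(c.astype(np.int32)),circ(cast(c[c[:,1]>255],3,cp)[:,:2],85) if 330<c[:,0].mean()<400 and c[:,1].mean()<300 else "")
print("cab")
for c in blobs(mask(im,(0,60,20),(15,255,130)),3000):
    if 300<c[:,0].mean()<410:
        b=cv2.boxPoints(cv2.minAreaRect(c.astype(np.int32)));print(b.round(1).tolist(),cast(b,100,cp)[:,:2].round().tolist())
cv2.imwrite("pics/crop.png",np.hstack([cv2.resize(im[210:290,310:420],None,fx=4,fy=4,interpolation=2)[:,:,::-1][:320],cv2.resize(im[220:330,200:300],(320,320),interpolation=2)[:,:,::-1]]))
E
```

```text
(230, 290) [ 96 135 121]
(350, 262) [ 69 128 120]
(350, 130) [ 11 155 110]
(330, 237) [ 19 131 232]
(395, 244) [ 29 202 232]
(370, 237) [ 20 110  81]
(243, 240) [ 16  27 209]
blue
[263. 273.] [463.00523186 184.19759246  81.86636095]
[230. 276.] [462.52955811 189.08954938  82.76062766]
[167. 235.] [537.4162455  387.57648188  58.25836319]
[ 83. 206.] [632.83158858 258.23547617 326.04494246]
[145. 249.] [532.06083335 395.11295741  58.90400281]
green
[ 37. 194.] (0, 143, 79, 102) 
[368. 263.] (332, 248, 70, 35) [535.92262104 -85.79828973]
[370. 345.] (345, 333, 54, 28) 
[373. 321.] (346, 305, 53, 28) 
cab
[[90.9000015258789, 67.9000015258789], [94.5999984741211, 5.599999904632568], [640.5, 38.20000076293945], [636.7999877929688, 100.5]] [[906.0, 538.0], [1048.0, 538.0], [1018.0, -693.0], [872.0, -680.0]]
[[305.29998779296875, 85.5], [397.1000061035156, 77.30000305175781], [406.20001220703125, 178.39999389648438], [314.3999938964844, 186.60000610351562]] [[882.0, 69.0], [907.0, -135.0], [680.0, -157.0], [656.0, 44.0]]
```

View pics/crop.png

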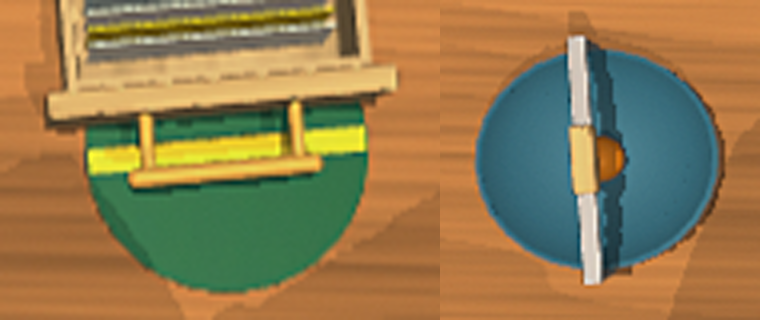

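The crop confirms the choices. On the left is the large felt under the drawer, with the brass bar from about (343,255) to (390,251) in front of the drawer. On the right is the large dish with ball and handle, grip at about (245,275). Now I compute positions and push the drawer.

Run:
```python
from h import *
cp=pose("top")
st=cast([(332.5,250),(401,245)],3,cp);print("stripe",st.round(1).tolist(),np.degrees(np.arctan2(-(st[0]-st[1])[0],(st[0]-st[1])[1])))
hb=cast([(343.2,255),(390,250.7)],62,cp);H=hb.mean(0);d=hb[0]-hb[1];print("bar",hb.round(1).tolist(),np.degrees(np.arctan2(-d[0],d[1])))
g=cast([(242.8,232.4),(247.5,317),(244.7,275)],116,cp);print("dish",g.round(1).tolist())
# look at the handle from close by, in front of it
yaw=np.radians(6.6);x=np.array([np.cos(yaw),np.sin(yaw),0])
bot.move_gripper(0,20)
p=H-x*75;p[2]=180
bot.move_ptp(p,down(yaw));print(bot.read_state()["t"],bot.read_state()["tcp_pos"],bot.read_state()["joint_pos"].round(2))
np.save("cpw.npy",tcam());im=bot.camera("wrist");cv2.imwrite("pics/w1.png",im[:,:,::-1])
```

```text
stripe [[523.6, -3.6, 3.0], [539.2, -167.2, 3.0]] 5.423163140911939
bar [[510.0, -24.7, 62.0], [521.9, -130.1, 62.0]] 6.469101616938386
dish [[551.1, 193.2, 116.0], [374.1, 177.6, 116.0], [461.4, 186.2, 116.0]]
3.625 [441.66404675 -86.36706592 180.07343136] [ 0.25  0.02 -0.53  0.   -1.02 -1.7 ]
```

View pics/w1.png

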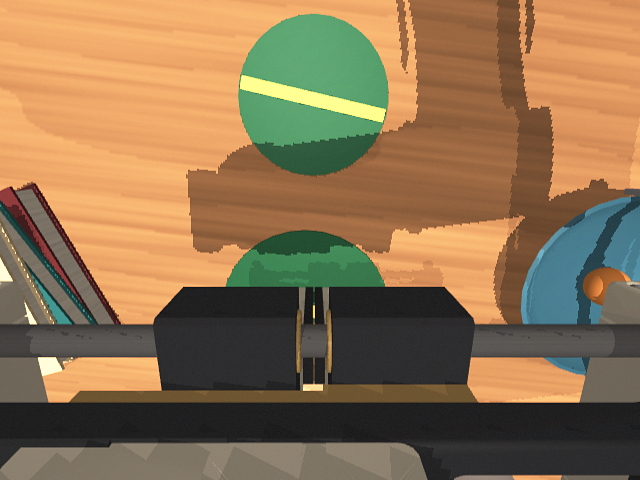

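The wrist view shows the small felt at (313,95), the large felt half under the fingers and the dish at right (600,285). The path in front of the bar is clear. I'll push along the drawer axis, step by step, watching the force.

Run:
```python
from h import *
yaw=np.radians(6.6);x=np.array([np.cos(yaw),np.sin(yaw),0]);H=np.array([516,-77.4,52.])
bot.line_to(H-x*75,150)
f0=bot.read_state()["contact_force"];log=[]
bot.line_to(H-x*25,80)
s=-25
while s<125:
    step=10 if s<55 else 3
    s+=step;bot.line_to(H+x*s,60 if step==10 else 40)
    q=bot.read_state();f=(q["contact_force"]-f0)@x;log.append((s,round(float(f),1)))
    if f<-9:break
print(log,q["t"],q["tcp_pos"],q["contact_force"]-f0)
im=bot.camera("top");cv2.imwrite("pics/top1.png",cv2.resize(im[60:360,180:460],(784,840))[:590,:,::-1])
```

```text
[(-15, 1.2), (-5, 0.8), (5, 0.3), (15, 0.5), (25, 1.2), (35, 0.3), (45, 0.8), (55, 0.1), (58, 1.1), (61, 0.8), (64, 0.4), (67, 0.5), (70, 0.9), (73, 0.2), (76, 0.4), (79, 1.4), (82, 1.5), (85, 0.1), (88, 1.3), (91, 0.7), (94, 0.6), (97, 1.0), (100, 0.7), (103, -0.0), (106, 1.0), (109, -0.6), (112, -9.1)] 12.7333 [624.35866176 -64.9993016   51.61224338] [-9.0347916  -0.70992247  7.47769782]
```

View pics/top1.png

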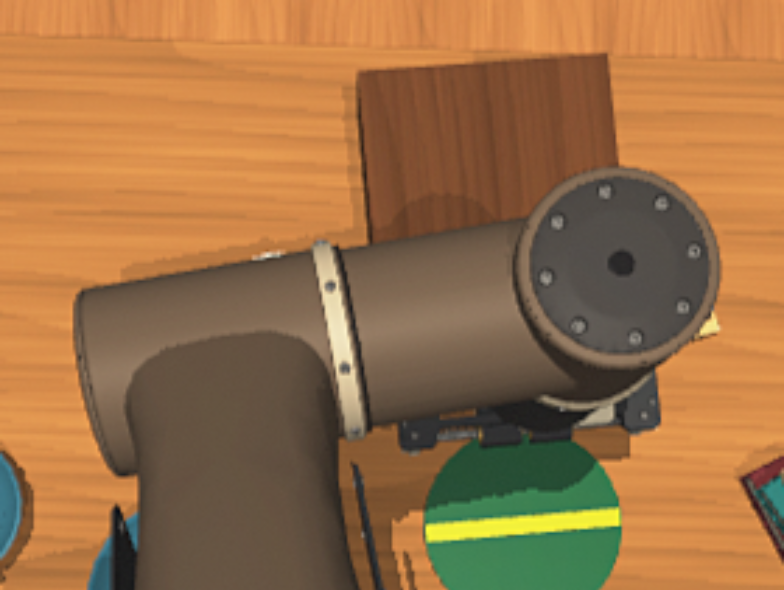

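Run:
```python
from h import *
yaw=np.radians(6.6);x=np.array([np.cos(yaw),np.sin(yaw),0]);H=np.array([516,-77.4,52.])
f0=bot.read_state()["contact_force"]
bot.line_to(H+x*114,30);q=bot.read_state();print(q["tcp_pos"],q["contact_force"])
bot.line_to(H+x*60,150);p=H+x*60;p[2]=200;bot.line_to(p,250)
bot.move_gripper(60)
bot.move_ptp([400,-330,260],down(yaw));print(bot.read_state()["t"])
im=bot.camera("top");cv2.imwrite("pics/top2.png",im[60:360,140:540,::-1]);cp=pose("top")
cv2.imwrite("pics/scene2.png",bot.camera("scene")[:,:,::-1])
for c in blobs(mask(im,(55,80,20),(88,255,255))|mask(im,(27,150,100),(33,255,255)),1500):
    if 300<c[:,0].mean()<420: print("felt",c.mean(0).round(),circ(cast(c,3,cp)[:,:2]))
for c in blobs(mask(im,(26,150,100),(34,255,255)),100):
    w=cast(c,3,cp)[:,:2];v=cv2.fitLine(w.astype(np.float32),2,0,.01,.01).ravel();print("stripe",w.mean(0),np.degrees(np.arctan2(v[1],v[0])),len(c))
m=mask(im,(92,100,50),(108,255,255));m[:,:200]=0;m[:,300:]=0
pts=np.vstack(blobs(m,300));h=cv2.convexHull(pts.astype(np.int32))[:,0];print("dish",circ(cast(h,45,cp)[:,:2]))
```

```text
[624.42329197 -65.03432711  51.49577706] [-15.47082209   0.82960831  11.61218868]
16.6
felt [359. 248.] [532.82999439 -89.79458035  79.37114898]
felt [373. 333.] [331.32870009 -97.96589096  62.29094097]
stripe [532.41284732 -82.97135095] -83.80172 149
stripe [333.54190642 -73.52689211] 84.5803 69
dish [462.91309638 187.25987963  84.2565498 ]
```

View pics/top2.png

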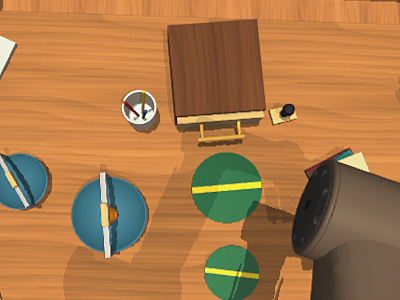

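View pics/scene2.png

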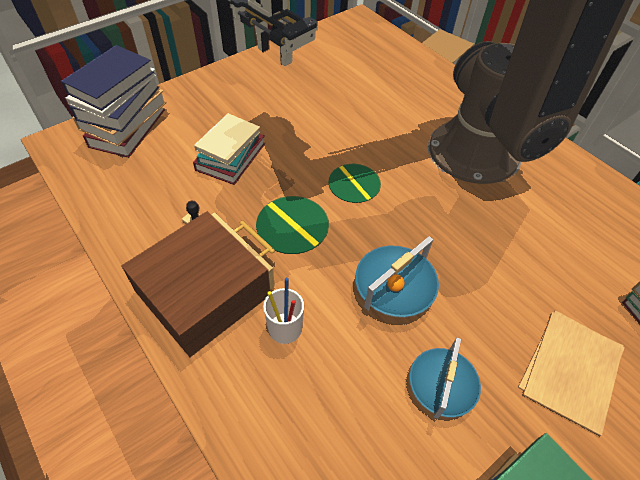

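Drawer front is now flush with the cabinet, and the mug, stamp and books are undisturbed. The dish, ball and felt are in full view: felt about (366,248) and grip about (245,275) in the full top image. Next I cross-check the grip and felt between the two views and check IK.

Run:
```python
from h import *
im=cv2.imread("pics/scene2.png")[:,:,::-1].copy();cs=pose("scene");ct=pose("top")
tp=cv2.imread("pics/top0.png")[:,:,::-1].copy()
for n,i,(x0,x1,y0,y1),z,cp in(("scene",im,(380,430,240,285),107,cs),("top",tp,(234,252,250,300),114,ct)):
    m=mask(i,(14,70,120),(28,200,255));k=np.zeros_like(m);k[y0:y1,x0:x1]=m[y0:y1,x0:x1]
    for c in blobs(k,40):
        M=cv2.moments(c.astype(np.int32));px=(M["m10"]/M["m00"],M["m01"]/M["m00"]);print(n,"grip",np.round(px,1),cv2.boundingRect(c.astype(np.int32)),cast(px,z,cp).round(1))
c=[c for c in blobs(mask(im,(55,80,20),(88,255,255))|mask(im,(24,150,100),(34,255,255)),1000) if 250<c[:,0].mean()<325 and c[:,1].mean()<260]
for k in c: 
    h=cv2.convexHull(k.astype(np.int32))[:,0];print("scene felt",circ(cast(h,3,cs)[:,:2]),cv2.boundingRect(k.astype(np.int32)))
print("top felt bbox ctr",cast([(366,248)],3,ct))
for nm,p,y in(("dish",[462,186.5,86],5),("lift",[462,186.5,200],5),("A",[533,-84,186],96.2),("B",[533,-84,186],-83.8)):
    q=bot.solve_ik(p,down(np.radians(y)));print(nm,None if q is None else np.round(q,2))
```

```text
scene grip [400.9 242.8] (380, 240, 43, 9) [[429.9 153.2 107. ]]
scene grip [402.  260.9] (392, 252, 21, 21) [[458.4 186.6 107. ]]
top grip [244.1 274.6] (240, 263, 9, 24) [[462.2 187.8 114. ]]
scene felt [531.75306275 -83.84596223  84.23006486] (256, 196, 73, 58)
top felt bbox ctr [[530.15392467 -83.37834757   3.        ]]
dish [ 0.78  0.21 -0.56  0.   -0.8  -2.26]
lift [ 0.78  0.09 -0.41  0.   -1.08 -2.26]
A [ 0.21  0.17 -0.35  0.   -1.06 -0.1 ]
B None
```

Run:
```python
from h import *
o=down(np.radians(5.0));P=[461,187.2]
bot.move_gripper(70,25)
bot.move_ptp([*P,210],o)
bot.line_to([*P,140],150);bot.line_to([*P,86],80)
bot.pause(.2);f0=bot.read_state()["contact_force"]
for w in(28,24,22,20,18):
    bot.move_gripper(w);q=bot.read_state();print(w,round(q["width"],1),(q["contact_force"]-f0).round(1))
    if np.hypot(*(q["contact_force"]-f0)[:2])>2.5:break
print(q["t"],q["tcp_pos"])
cv2.imwrite("pics/s3.png",cv2.resize(bot.camera("scene")[130:350,300:520,::-1],(590,590)))
```

```text
28 27.9 [0.6 0.3 0.3]
24 24.3 [-0.4 -0.1  0.3]
22 22.1 [-0.2  0.   1.4]
20 20.1 [ 1.3 -0.4  1.1]
18 18.1 [ 0.3 -0.5  0.2]
22.8 [461.01446621 187.1972735   85.99991296]
```

View pics/s3.png

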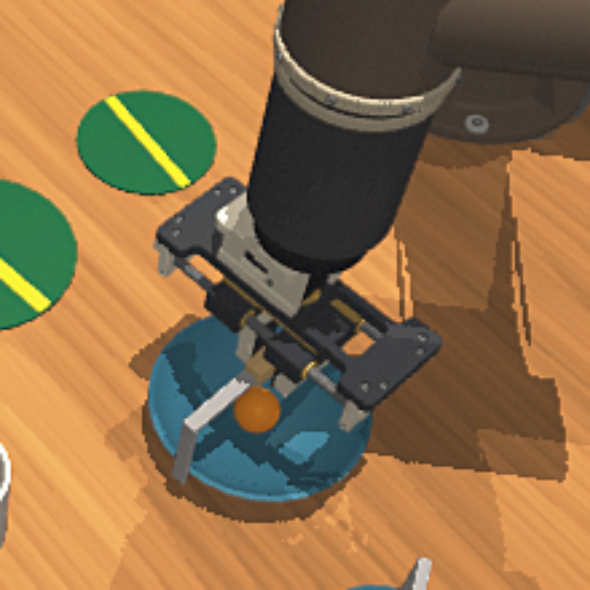

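Both views show the fingers straddling the wooden grip, with the ball centred. Grip firmly, lift straight up, and check.

Run:
```python
from h import *
q=bot.read_state();f0=q["contact_force"]
bot.move_gripper(10,35);bot.pause(.3);q=bot.read_state();print(q["width"],(q["contact_force"]-f0).round(1),q["moment"].round(2))
bot.line_to([461,187.2,96],20);bot.pause(.2);q=bot.read_state();print(q["width"],(q["contact_force"]-f0).round(1),q["moment"].round(2))
bot.line_to([461,187.2,180],40);bot.pause(.3)
q=bot.read_state();print(q["t"],q["width"],(q["contact_force"]-f0).round(1),q["moment"].round(2),q["tcp_pos"],q["eef_rot"].round(4),o:=down(np.radians(5)).round(4))
cv2.imwrite("pics/s4.png",cv2.resize(bot.camera("scene")[100:350,270:520,::-1],(590,590)))
```

```text
15.749834290102251 [ 0.8 -0.8  0.5] [ 0.3  -0.1   0.04]
15.899058436532867 [-0.3 -0.8 -3.7] [ 0.02 -0.03 -0.06]
26.775 15.640980137256978 [-0.1 -0.3 -1.8] [-0.04  0.03 -0.01] [461.00809917 187.20264866 179.96397369] [-0.0436  0.999  -0.     -0.    ] [-0.0436  0.999   0.      0.    ]
```

View pics/s4.png

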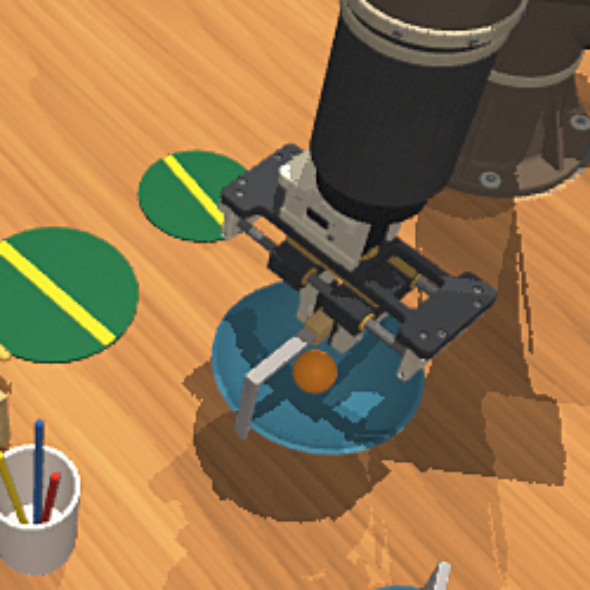

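The dish is lifted level with the ball in the middle. Carry and turn.

Run:
```python
from h import *
bot.line_to([532,-84,180],55,down(np.radians(96.2)));bot.pause(.5)
q=bot.read_state();print(q["t"],q["width"],q["contact_force"].round(1),q["moment"].round(2),q["tcp_pos"],q["eef_rot"].round(4),down(np.radians(96.2)).round(4),abs(q["qvel"]).max())
a=cv2.resize(bot.camera("scene")[60:360,160:460,::-1],(400,400));b=cv2.resize(bot.camera("top")[100:350,230:480,::-1],(400,400))
cv2.imwrite("pics/s5.png",np.hstack([a,b]))
```

```text
32.575 15.994947979441589 [ 0.  -0.8 -3.3] [ 0.01  0.14 -0.04] [531.99830604 -84.01401041 180.0058271 ] [ 0.7443 -0.6678 -0.      0.    ] [-0.7443  0.6678  0.      0.    ] 0.0016165636262861383
```

View pics/s5.png

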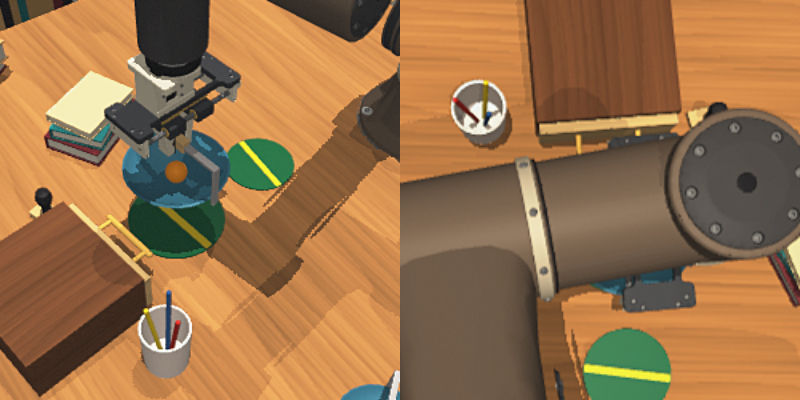

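The scene view shows the dish level over the large felt, with the bar parallel to the stripe and the ball in the middle. The drawer is shut, and the mug, stamp and books are in place. Handing in.

```bash
python3 -c "
from plant import bot
print(bot.close_job())"
```

```text
the job is handed in; nothing more can be done
None
```

I pushed the drawer shut, lifted the dish by its grip, turned it a quarter turn and handed the job in still holding it over the felt. Handing in gave no verdict. The clock read 32.6 s at my last check, inside the 54 s limit.

- **Drawer:** it moved about 120 mm and stopped firmly, at about 15 N. The top and scene pictures then showed the front flush with the cabinet.
- **Dish:** I held it with 35 N, lifted it straight up 94 mm, then turned it about 91° while carrying it across.
    - **Position:** the gripper stopped within 0.1 mm of its target, over the felt's middle. The dish's underside should be about 91 mm above the felt, worked out from the gripper height.
    - **Level:** the tool was vertical and still.
    - **Ball:** it was in the middle in both pictures taken after gripping. I took none during the carry.
- **Others:** the mug, stamp and books looked unmoved.
- **Small disagreements:**
    - My estimates of the felt's middle differed by about 5 mm between views (one rougher fit by about 6 mm in y), so I used about their average.
    - The stripe's angle came out between 5.4° and 6.5° depending on the method, and I used 6.2°.
    - The final top view of the dish was mostly blocked by the arm, so the last check of it rests on the scene camera and the robot's own readings.

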